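# Load a canister up the ramp of a bench rotator and start it

### The arm

A 6-joint arm with a two-finger parallel gripper is mounted at the origin on the work surface. World frame = base frame: x ahead of the robot, y to its left, z up, the work surface at z = 0. Lengths are in mm, angles in rad, forces in N, time in s.
With the tool pointing down it reaches from about 350 to 875 mm from the base axis. Payload 4.2 kg.
Tool frame: the origin (TCP) lies on the mounting face of the last link; the fingertips stand 182 mm ahead of it and the grasp point (between the pads) lies 164 mm ahead of it; y points along the fingers, x is the direction in which the jaws open and shut, and the axes are right-handed (so a half turn about y gives the same grasp; the last joint's range is limited). The gripper opens to 87 mm and grips with 3 to 60 N. Pads are 19 mm wide; open, the fingers measure 117 mm over their backs; the gripper's body (75 mm by 190 mm) begins 51 mm behind the grasp point.
Start: joints at [-1.064, 0.385, 0.008, 0, -1.194, -0.259], TCP at [153.312, -605.884, 404.75] pointing down, gripper open.
Joint ranges: [-3.14, 3.14], [-1.21, 2.06], [-1.07, 1.41], [-3.16, 2.05], [-2.99, -0.16], [-3.1, 3.1]. Speed limits (rad/s): [2.79, 2.79, 3.14, 3.14, 3.14, 3.14].

### API

Orientations are given as a unit quaternion [x, y, z, w].
In Python, from workcell import status, eyes, order gives the robot as it stands.
- The arm moves only by the tool servo_tool, never from a script. Its argument "rows" is a list of rows, each an object of numbers: "x", "y", "z": the shift along the tool's x, y, z in cm; "wx", "wy", "wz": the turn, a rotation vector about the tool's x, y, z in degrees; "grip": the closure, from 0 (fully open) to 1 (shut). A call has 1 to 5 rows; each row is the pose to reach, as a shift and turn from the pose measured when the call began, along the tool's axes at that moment; what a row does not reach only later rows make up. A row lasts 1/8 s, in which the tool goes at most 62.5 mm and 10.7 degrees, less where a joint would pass 70% of its speed; a pose out of reach is approached as far as the arm can. A call with a gripper value outside its range is refused whole. The fingers move at their own pace and stop on an object; the grip force is fixed at half the most. Time passes only in rows, so rows that repeat a pose let the fingers close. It gives the time, the measured TCP pose, the force and the opening at its end, in the units of the state.
- status.observe(): the state, without advancing time (a new reading comes with each control period).
- eyes.grab_frame(name): name is "scene" or "top" or "wrist"; returns a dict with "image" (480x640x3 uint8, blue, green, red), "fx", "fy", "cx", "cy" (pixels), "dist_coeffs" ([k1, k2, p1, p2, k3] as OpenCV has them; the pictures are not rectified), "R" (3x3) and "t" (3): a world point X has camera coordinates R X + t. Camera axes: x right, y down, z forward; pixel columns grow to the right and rows downward; lengths in mm; the calibration is good to about 2 mm. A picture is of the moment at which its call begins. There is no depth.
- order.job_done(): hands the job in, once; it reports no verdict.
Trained networks look in a picture, given as the dict that the camera call returned (one of the last four; its "shot" number tells which), for a name from the list of things; names that differ only in an ending like _2 or _b are one class to them, and where a whole thing is asked for, a point or a joint stands for the part that bears it (a point fixed in the world has none). Each returns a list of dicts, best first, with "confidence" (0 to 1); they miss things now and then, are a little off and sometimes report something else, mostly with a low value. They report only what shows in the picture. A call takes as long as a camera call. They do not tell look-alikes from the thing itself.
- eyes.spot_in(picture, query): "point" ([x, y, z] in mm, in world coordinates, good to about 4 mm: the middle of the surface that is visible of it).
- eyes.mark_of(picture, query): "point" ([x, y, z] in mm, in world coordinates, good to about 4 mm: a listed point, or the origin of a listed thing).
The state is a dict: "t": time; "joints": joint angles; "joint_vel": joint speeds; "tau": joint torques, N m; "position": TCP position; "tcp_rot": TCP orientation; "wrist_force": force on the tool from outside, world axes, zero at the start; "moment": the same for the moment, N m; "opening": finger opening in mm.
Only numpy, scipy, OpenCV 4.12 (cv2) and the standard library are available. Lean on these libraries where they do the work, as an engineer would, in place of code of your own. Each camera call takes 0.05 s, during which the arm holds its last target. There are 200 camera calls.

### The job

Push the lying metal canister up the sloping ramp with your fingers, slowly and steadily and always with the fingers behind it so that it never runs free or rolls back on the slope, until it drops into the seat at the top against the stop. Then press the round start button on the white control box fully down and let it go, only after the canister is seated. Do not lift the canister, and leave everything else on the bench where it is.

Things in the scene. Friction and masses are not known exactly. Their poses are not given: they have to be found in the camera images.
- ramp: Grey steel loading ramp fixed to the bench, 320 x 182 mm. Origin on the bench; x points level, uphill; y across. Along x (mm): lip -180 to -174, top 12 high; level landing, 6 high, to -60; slope (0.14 rad) to the crest at 80, 25.7 high; step down 6 into the seat, floor 19.7 high; stop, face at 127, back at 142, top 75 high. Guides 158 apart inside, 24 above landing and slope, 52 high at the seat.
- slope: The sloping deck of the ramp (part of it). Origin on its surface at the foot of the slope, mid-width; x points up along the surface, y across, z square to the surface. It is 141 mm long to the crest.
- seat (a point): Where the canister's centre must end up: in the seat against the stop, on the ramp's x axis at 98 mm and 47.7 mm above the bench. Axes as ramp.
- canister: Loose canister: slippery smooth (friction about 0.3) aluminium cylinder with black caps on both ends, 56 mm in diameter, 150 mm long, 0.28 to 0.52 kg. Origin at its centre; its y axis runs along the cylinder (x and z turn as it rolls). Starts lying across the landing and rolls freely. Past the crest it drops into the seat and stays there with about 2 mm of play.
- canister_center (a point): The centre of the canister, 28 mm above what it lies on.
- console: White control box fixed to the bench behind the stop, left or right of the ramp's middle line, 85 x 85 mm and 50 mm high, with the start button in the middle of its top. Origin under its centre.
- start_top (a point): Centre of the top face of the start button, a white round plunger 28 mm across in a black housing on the control box; it is pressed straight down.
- start (a joint): Travel of the start button in m: 0 is up, 0.006 is fully down (about 5 N); it springs back up.
- tube_rack: Bystander: white rack of small tubes, 75 x 85 mm, 48 mm high, behind the stop beside the control box. Origin under its centre.
- tip_box: Bystander: blue box with clear lid, 122 x 82 mm, 62 mm high, beside the ramp. Origin under its centre.
- reagent: Bystander: amber bottle, 58 mm across, 130 mm high, beside the ramp. Origin under its centre.
- beaker: Bystander: white beaker, 64 mm across, 80 mm high, beside the ramp. Origin under its centre.
- spatula: Bystander: flat spatula 170 mm long lying beside the ramp. Origin on its underside.
- jar: Bystander: small white jar, 42 mm across, 50 mm high, beside the ramp. Origin under its centre.
- carton: Bystander: cardboard carton, 65 x 110 mm, 38 mm high, before the foot of the ramp. Origin under its centre.
Not all that is in view belongs to the job. What is shaped like the canister but purple is not meant.

How it is judged:
By the outcome, as a careful person would: the job done as asked, in the order asked, and still so for the second after the job is handed in, with the robot touching nothing.
It also fails if it takes over 48 s, if anything falls off the work surface, if the arm or the gripper's body presses on something with over 40 N, if the wrist force passes 120 N, or if a joint passes its speed limit or range.

## Working session

There is one attempt and no reset: what is moved stays moved. The work goes in short steps, Python scripts to look and compute and a tool call to move; the robot and the scene stay as the last step left them, time stands still between calls to the robot, and variables do not carry over. Pictures are saved under pics/ and viewed, about 8 in all and at most 12, crops included, and the job is handed in when it is done.

Besides the shell and the picture viewer there is one more tool, called after "Call:" as name(argument=value, ...), one argument or row to a line, values as JSON. servo_tool: Moves the arm, as the interface text tells. Its arguments: {"type":"object","properties":{"rows":{"type":"array","items":{"type":"object","properties":{"x":{"type":"number"},"y":{"type":"number"},"z":{"type":"number"},"wx":{"type":"number"},"wy":{"type":"number"},"wz":{"type":"number"},"grip":{"type":"number"}}}}},"required":["rows"]}

```bash
mkdir -p pics
python3 - <<'E'
from workcell import status, eyes
import cv2
s=status.observe();print(s)
for n in ("scene","top"):
    p=eyes.grab_frame(n);cv2.imwrite(f"pics/{n}0.png",p["image"])
    for q in ("canister","canister_center","ramp","slope","seat","console","start_top","carton","tube_rack"):
        try: print(n,q,[(d["point"],d["confidence"]) for d in eyes.mark_of(p,q)][:3])
        except Exception as e: print(n,q,e)
E
```

```text
{'t': 0.0, 'joints': array([-1.06442311e+00,  3.85564105e-01,  6.60930197e-03, -4.79549589e-04,
       -1.19397725e+00, -2.58603022e-01]), 'joint_vel': array([-0.00057194, -0.00134819,  0.00132383, -0.00109638, -0.00093567,
        0.00175838]), 'tau': array([-3.25596338e-04, -3.90662241e+01,  1.87401652e+01,  4.21995163e+00,
        1.10621398e-02, -1.81606551e-04]), 'position': array([ 153.26125265, -605.70646759,  403.65102117]), 'tcp_rot': array([ 0.43380006,  0.55835452, -0.55747245, -0.43506574]), 'wrist_force': array([ 0.34391725, -0.53850302, -0.36628378]), 'moment': array([-0.02058462, -0.00289023, -0.02240336]), 'opening': 87.16367594038326}
scene canister [([506.0, -48.0, 37.7], 0.97), ([647.2, -310.4, 25.9], 0.8)]
scene canister_center [([646.4, -313.6, 29.8], 0.75), ([509.4, -52.1, 35.4], 0.72)]
scene ramp [([524.9, 54.8, 1.5], 0.69)]
scene slope [([512.8, -0.3, 7.0], 0.97)]
scene seat [([534.2, 155.3, 49.2], 0.85), ([603.9, 266.0, 1.3], 0.55)]
scene console [([497.2, 277.1, -3.3], 0.63)]
scene start_top [([500.8, 277.5, 72.1], 0.8)]
scene carton [([469.7, -216.7, 1.2], 0.56)]
scene tube_rack [([601.5, 264.2, -0.3], 0.83)]
top canister [([644.8, -309.4, 29.2], 0.91), ([538.1, 157.1, 46.3], 0.46)]
top canister_center [([510.9, -47.2, 33.2], 0.8), ([643.9, -312.4, 30.1], 0.64), ([537.9, 154.9, 46.9], 0.53)]
top ramp [([523.6, 60.0, 2.5], 0.85)]
top slope [([516.5, -1.7, 9.6], 0.62)]
top seat [([535.7, 156.3, 47.7], 0.9)]
top console [([501.1, 277.2, -2.2], 0.95)]
top start_top [([498.5, 280.0, 76.0], 0.59)]
top carton [([474.6, -210.6, -1.0], 0.65)]
top tube_rack [([597.6, 263.4, -0.7], 0.67)]
```

View pics/scene0.png

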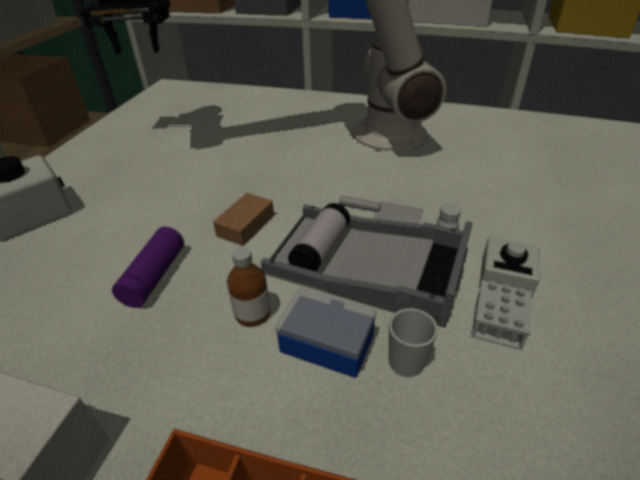

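View pics/top0.png

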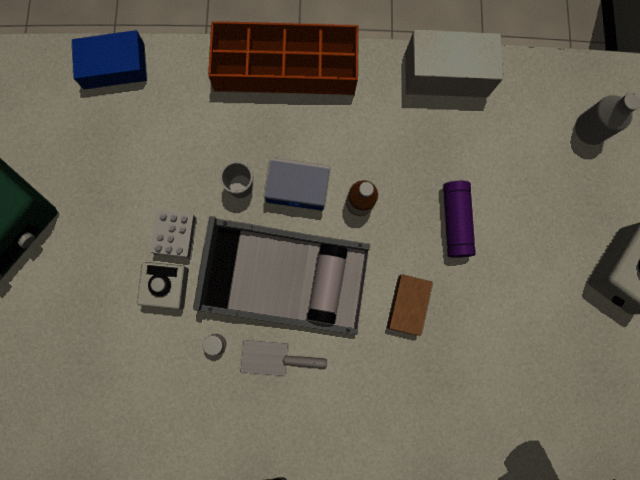

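Canisters: the aluminium one with black caps is at top (327,285) and scene (325,237). The purple one is at top (459,218) and scene (150,265). The aluminium one on the ramp landing is the one meant. I'll confirm it in a crop and compute the geometry.

```bash
cat > h.py <<'E'
from workcell import status, eyes, order
import numpy as np, cv2
from scipy.spatial.transform import Rotation as Ro
O=np.array([524.5,57.0]); A=np.radians(82.6)
ux=np.array([np.cos(A),np.sin(A)]); uy=np.array([-ux[1],ux[0]])
def R2W(x,y): return O+x*ux+y*uy
def W2R(p): d=np.asarray(p)[:2]-O; return np.array([d@ux,d@uy])
def goal_rot(cur):
    c=[]
    for s in (1,-1):
        tx=np.array([*(s*uy),0]); ty=np.array([0,0,-1.]); c.append(Ro.from_matrix(np.c_[tx,ty,np.cross(tx,ty)]))
    return min(c,key=lambda r:(cur.inv()*r).magnitude())
def plan(xy,tipz):
    s=status.observe(); cur=Ro.from_quat(s["tcp_rot"]); g=goal_rot(cur)
    d=np.array([*xy,tipz+182])-s["position"]
    print("t",round(s["t"],2),"tool shift cm",(cur.inv().apply(d)/10).round(2),"rot deg",np.degrees((cur.inv()*g).as_rotvec()).round(1))
    tip=s["position"]+182*cur.apply([0,1,0]); print("tip ramp xy",W2R(tip).round(1),"z",tip[2].round(1),"F",s["wrist_force"].round(1),"open",s["opening"].round(1)); 
    return cur
E
python3 - <<'E'
from h import *
p=eyes.grab_frame("top");im=p["image"].copy()
def px(X): return cv2.projectPoints(np.array([X],float),cv2.Rodrigues(p["R"])[0],np.array(p["t"],float),np.array([[p["fx"],0,p["cx"]],[0,p["fy"],p["cy"]],[0,0,1.]]),np.array(p["dist_coeffs"],float))[0][0,0]
big=cv2.resize(im[190:350,130:390],None,fx=3,fy=3,interpolation=cv2.INTER_CUBIC)
def pl(pts,c,cl=True):
    q=np.array([(px([*R2W(a,b),z])-[130,190]+.5)*3 for a,b,z in pts]).astype(int); cv2.polylines(big,[q],cl,c,1)
pl([(80,-79,25.7),(80,79,25.7)],(0,255,0)); pl([(127,-79,75),(127,79,75),(142,79,75),(142,-79,75)],(0,255,255))
pl([(-180,-79,12),(-180,79,12)],(0,255,0)); pl([(-174,-79,30),(-60,-79,30)],(255,0,0));pl([(-174,79,30),(-60,79,30)],(255,0,0))
pl([(-60,-79,6),(-60,79,6)],(0,255,0));pl([(-105,-75,62),(-105,75,62)],(0,0,255))
c=np.array([499.5,278.5]);pl([(*W2R(c+14*np.array([np.cos(t),np.sin(t)])),74) for t in np.linspace(0,6.2,20)],(0,0,255))
cv2.imwrite("pics/crop.png",big)
for q in ("canister_center",): print([d["point"] for d in eyes.mark_of(p,q)])
for q in ("reagent","beaker","tip_box"): print(q,[ (W2R(d["point"]).round(),d["point"]) for d in eyes.mark_of(p,q)][:1])
print(W2R([510,-49]),W2R([499.5,278.5]))
cur=plan(R2W(-160,0),120); print(cur.as_matrix().round(2)); print(R2W(-160,0))
E
```

```text
[[509.6, -48.1, 37.8], [643.7, -309.6, 30.0]]
reagent [(array([-146., -173.]), [677.6, -110.5, -1.7])]
beaker [(array([ 100., -175.]), [711.0, 133.7, -1.8])]
tip_box [(array([ -13., -184.]), [705.0, 20.0, -5.2])]
[-106.98467936    0.72689862] [216.43527255  53.3200037 ]
t 1.25 tool shift cm [ 40.28  10.28 -46.35] rot deg [  0.  -68.4  -0. ]Traceback (most recent call last):
  File "<stdin>", line 15, in <module>
  File "h.py", line 17, in plan
    tip=s["position"]+182*cur.apply([0,1,0]); print("tip ramp xy",W2R(tip).round(1),"z",tip[2].round(1),"F",s["wrist_force"].round(1),"open",s["opening"].round(1));
                                                                                                                                             ^^^^^^^^^^^^^^^^^^
AttributeError: 'float' object has no attribute 'round'
```

View pics/crop.png

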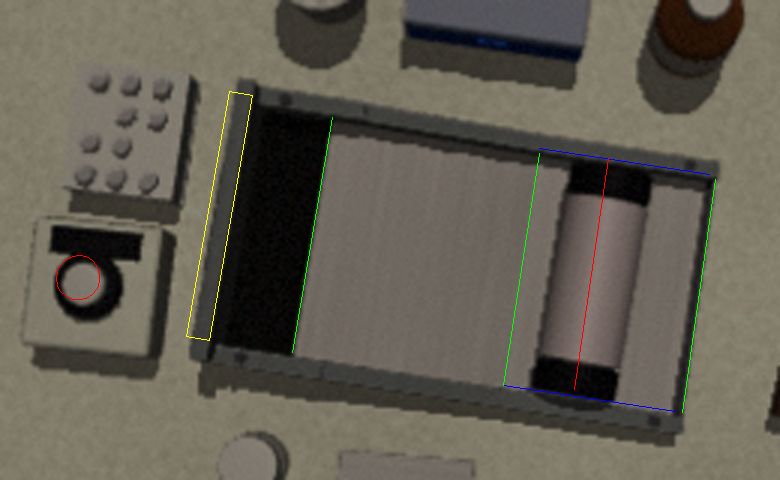

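The crop shows the aluminium canister with black caps at crop (593,275), lying across the landing. The ramp model overlay fits to a few mm. The button appears at crop (82,281), about 3 mm from my estimate. Now I'll approach behind the canister.

Call:
servo_tool(
  rows=[
    {"x":40,"y":8,"z":-46,"wy":-68.4,"grip":0},
    {"x":40,"y":8,"z":-46,"wy":-68.4,"grip":0},
    {"x":40,"y":8,"z":-46,"wy":-68.4,"grip":0},
    {"x":40,"y":8,"z":-46,"wy":-68.4,"grip":0},
    {"x":40,"y":8,"z":-46,"wy":-68.4,"grip":0},
  ],
)

```text
invalid input
```

```bash
sed -i 's/s\["opening"\].round(1)/round(s["opening"],1)/' h.py; python3 -c "
from h import *
plan(R2W(-160,0),100)"
```

```text
t 1.25 tool shift cm [ 40.28  12.28 -46.35] rot deg [  0.  -68.4  -0. ]
tip ramp xy [-705.2  282.7] z 222.8 F [0.6 0.7 0.3] open 86.9
```

Call:
servo_tool(
  rows=[
    {"x":4,"y":0.8,"z":-4.6,"wx":0,"wy":-10,"wz":0,"grip":0},
    {"x":8,"y":1.6,"z":-9.2,"wx":0,"wy":-20,"wz":0,"grip":0},
    {"x":12,"y":2.4,"z":-13.8,"wx":0,"wy":-30,"wz":0,"grip":0},
    {"x":16,"y":3.2,"z":-18.4,"wx":0,"wy":-40,"wz":0,"grip":0},
    {"x":20,"y":4,"z":-23,"wx":0,"wy":-50,"wz":0,"grip":0},
  ],
)

```text
t: 1.88
position: [328.0, -353.9, 364.9]
tcp_rot: [-0.156, -0.69, 0.69, 0.156]
wrist_force: [1.7, -0.5, -0.1]
opening: 86.8
```

```bash
python3 -c "
from h import *
plan(R2W(-160,0),100)"
```

```text
t 1.88 tool shift cm [ -5.01   8.29 -30.34] rot deg [ -0.  -18.1  -0.1]
tip ramp xy [-432.9  141.7] z 182.9 F [ 1.7 -0.5 -0.1] open 86.8
```

Call:
servo_tool(
  rows=[
    {"x":-1,"y":1.6,"z":-6,"wx":0,"wy":-4,"wz":0,"grip":0},
    {"x":-2,"y":3.2,"z":-12,"wx":0,"wy":-8,"wz":0,"grip":0},
    {"x":-3,"y":4.8,"z":-18,"wx":0,"wy":-12,"wz":0,"grip":0},
    {"x":-4,"y":6.4,"z":-24,"wx":0,"wy":-16,"wz":0,"grip":0},
    {"x":-5,"y":8.2,"z":-30.2,"wx":0,"wy":-18.1,"wz":0,"grip":0},
  ],
)

```text
t: 2.5
position: [500.9, -105.8, 284.6]
tcp_rot: [-0.046, -0.705, 0.706, 0.044]
wrist_force: [1.0, -0.5, -0.7]
opening: 86.9
```

```bash
python3 -c "
from h import *
c=plan(R2W(-160,0),22)
print(c.as_matrix().round(2))
p=eyes.grab_frame('wrist');cv2.imwrite('pics/w1.png',p['image'])"
```

```text
t 2.5 tool shift cm [-0.22  8.06 -0.46] rot deg [-0.   0.1 -0.1]
tip ramp xy [-164.6    1.9] z 102.6 F [ 1.  -0.5 -0.7] open 86.9
[[-0.99  0.   -0.13]
 [ 0.13 -0.   -0.99]
 [-0.   -1.    0.  ]]
```

View pics/w1.png

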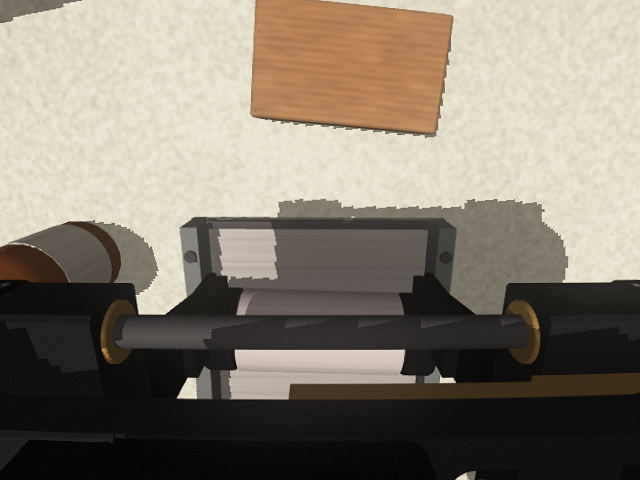

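Wrist view: the canister is at rows 290–375, the free landing behind it at rows 225–290, and the lip at row 222. The fingers sit symmetrically between the guides. I'll descend behind the canister.

Call:
servo_tool(
  rows=[
    {"x":-0.1,"y":3,"z":-0.3,"wx":0,"wy":0,"wz":0,"grip":0},
    {"x":-0.2,"y":5.5,"z":-0.3,"wx":0,"wy":0,"wz":0,"grip":0},
    {"x":-0.2,"y":7.3,"z":-0.3,"wx":0,"wy":0,"wz":0,"grip":0},
    {"x":-0.2,"y":8,"z":-0.3,"wx":0,"wy":0,"wz":0,"grip":0},
    {"x":-0.2,"y":8,"z":-0.4,"wx":0,"wy":0,"wz":0,"grip":0},
  ],
)

```text
t: 3.18
position: [507.1, -98.2, 202.6]
tcp_rot: [-0.044, -0.706, 0.706, 0.042]
wrist_force: [0.4, -0.1, 0.5]
opening: 87.1
```

Call:
servo_tool(
  rows=[
    {"x":0,"y":0,"z":-0.25,"wx":0,"wy":0,"wz":0,"grip":0},
    {"x":0,"y":0,"z":-0.5,"wx":0,"wy":0,"wz":0,"grip":0},
    {"x":0,"y":0,"z":-0.75,"wx":0,"wy":0,"wz":0,"grip":0},
    {"x":0,"y":0,"z":-1.0,"wx":0,"wy":0,"wz":0,"grip":0},
    {"x":0,"y":0,"z":-1.25,"wx":0,"wy":0,"wz":0,"grip":0},
  ],
)

```text
t: 3.8
position: [508.6, -85.6, 202.7]
tcp_rot: [-0.044, -0.706, 0.706, 0.042]
wrist_force: [-0.4, 0.5, 0.5]
opening: 87.0
```

```bash
python3 -c "
from h import *
c=plan(R2W(-100,0),24)
p=eyes.grab_frame('scene');print([(W2R(d['point']).round(1),d['point']) for d in eyes.mark_of(p,'canister_center')])"
```

```text
t 3.8 tool shift cm [ 0.22 -0.33 -4.35] rot deg [-0.   0.5 -0.2]
tip ramp xy [-143.5   -3.2] z 20.7 F [-0.4  0.5  0.5] open 87.0
[(array([-102.9,    2.7]), [508.6, -44.7, 37.1]), (array([-348.4, -164.6]), [642.9, -309.7, 29.5])]
```

Call:
servo_tool(
  rows=[
    {"x":0,"y":0,"z":-0.25,"wx":0,"wy":0,"wz":0,"grip":0},
    {"x":0,"y":0,"z":-0.5,"wx":0,"wy":0,"wz":0,"grip":0},
    {"x":0,"y":0,"z":-0.75,"wx":0,"wy":0,"wz":0,"grip":0},
    {"x":0,"y":0,"z":-1.0,"wx":0,"wy":0,"wz":0,"grip":0},
    {"x":0,"y":0,"z":-1.25,"wx":0,"wy":0,"wz":0,"grip":0},
  ],
)

```text
t: 4.53
position: [510.1, -72.9, 202.6]
tcp_rot: [-0.044, -0.706, 0.706, 0.042]
wrist_force: [0.3, -1.0, 0.3]
opening: 87.1
```

Call:
servo_tool(
  rows=[
    {"x":0,"y":0,"z":-0.25,"wx":0,"wy":0,"wz":0,"grip":0},
    {"x":0,"y":0,"z":-0.5,"wx":0,"wy":0,"wz":0,"grip":0},
    {"x":0,"y":0,"z":-0.75,"wx":0,"wy":0,"wz":0,"grip":0},
    {"x":0,"y":0,"z":-1.0,"wx":0,"wy":0,"wz":0,"grip":0},
    {"x":0,"y":0,"z":-1.25,"wx":0,"wy":0,"wz":0,"grip":0},
  ],
)

```text
t: 5.15
position: [511.7, -60.4, 202.6]
tcp_rot: [-0.044, -0.706, 0.706, 0.042]
wrist_force: [-0.0, 0.2, -0.0]
opening: 87.1
```

```bash
python3 -c "
from h import *
c=plan(R2W(-100,0),24)
p=eyes.grab_frame('scene');print([(W2R(d['point']).round(1),d['point']) for d in eyes.mark_of(p,'canister_center')])"
```

```text
t 5.15 tool shift cm [ 0.22 -0.34 -1.8 ] rot deg [-0.   0.5 -0.2]
tip ramp xy [-118.1   -2.9] z 20.6 F [-0.   0.2 -0. ] open 87.1
[(array([-79.9,   1.5]), [512.7, -22.0, 34.4]), (array([-349. , -167.3]), [645.5, -310.6, 30.3])]
```

Call:
servo_tool(
  rows=[
    {"x":0.03,"y":0,"z":-0.25,"wx":0,"wy":0,"wz":0,"grip":0},
    {"x":0.06,"y":0,"z":-0.5,"wx":0,"wy":0,"wz":0,"grip":0},
    {"x":0.1,"y":0,"z":-0.75,"wx":0,"wy":0,"wz":0,"grip":0},
    {"x":0.13,"y":0,"z":-1.0,"wx":0,"wy":0,"wz":0,"grip":0},
    {"x":0.16,"y":0,"z":-1.25,"wx":0,"wy":0,"wz":0,"grip":0},
  ],
)

```text
t: 5.88
position: [511.6, -47.5, 202.6]
tcp_rot: [-0.044, -0.706, 0.706, 0.041]
wrist_force: [0.2, -0.2, 0.6]
opening: 86.7
```

Call:
servo_tool(
  rows=[
    {"x":0,"y":0,"z":-0.25,"wx":0,"wy":0,"wz":0,"grip":0},
    {"x":0,"y":0,"z":-0.5,"wx":0,"wy":0,"wz":0,"grip":0},
    {"x":0,"y":0,"z":-0.75,"wx":0,"wy":0,"wz":0,"grip":0},
    {"x":0,"y":0,"z":-1.0,"wx":0,"wy":0,"wz":0,"grip":0},
    {"x":0,"y":0,"z":-1.25,"wx":0,"wy":0,"wz":0,"grip":0},
  ],
)

```text
t: 6.5
position: [513.1, -35.0, 202.6]
tcp_rot: [-0.044, -0.706, 0.706, 0.041]
wrist_force: [-0.4, -1.6, 0.8]
opening: 87.0
```

Call:
servo_tool(
  rows=[
    {"x":0,"y":0,"z":-0.25,"wx":0,"wy":0,"wz":0,"grip":0},
    {"x":0,"y":0,"z":-0.5,"wx":0,"wy":0,"wz":0,"grip":0},
    {"x":0,"y":0,"z":-0.75,"wx":0,"wy":0,"wz":0,"grip":0},
    {"x":0,"y":0,"z":-1.0,"wx":0,"wy":0,"wz":0,"grip":0},
    {"x":0,"y":0,"z":-1.25,"wx":0,"wy":0,"wz":0,"grip":0},
  ],
)

```text
t: 7.12
position: [514.6, -22.4, 202.6]
tcp_rot: [-0.044, -0.706, 0.706, 0.042]
wrist_force: [0.2, -1.4, 0.0]
opening: 87.1
```

```bash
python3 -c "
from h import *
c=plan(R2W(-60,0),22)
p=eyes.grab_frame('scene');print([(W2R(d['point']).round(1),d['point']) for d in eyes.mark_of(p,'canister_center')])"
```

```text
t 7.12 tool shift cm [ 0.03 -0.14 -2.  ] rot deg [-0.   0.5 -0.2]
tip ramp xy [-80.1  -1. ] z 20.6 F [ 0.2 -1.4  0. ] open 87.1
[(array([-40.6,   1.5]), [517.8, 16.9, 38.7]), (array([-350.3, -166.8]), [644.8, -311.9, 27.6])]
```

Call:
servo_tool(
  rows=[
    {"x":0,"y":0,"z":-0.25,"wx":0,"wy":0,"wz":0,"grip":0},
    {"x":0,"y":0,"z":-0.5,"wx":0,"wy":0,"wz":0,"grip":0},
    {"x":0,"y":0,"z":-0.75,"wx":0,"wy":0,"wz":0,"grip":0},
    {"x":0,"y":-0.02,"z":-1.0,"wx":0,"wy":0,"wz":0,"grip":0},
    {"x":0,"y":-0.05,"z":-1.25,"wx":0,"wy":0,"wz":0,"grip":0},
  ],
)

```text
t: 7.85
position: [516.2, -9.7, 203.1]
tcp_rot: [-0.044, -0.706, 0.706, 0.041]
wrist_force: [-1.2, -2.1, 0.5]
opening: 87.2
```

Call:
servo_tool(
  rows=[
    {"x":0,"y":-0.03,"z":-0.25,"wx":0,"wy":0,"wz":0,"grip":0},
    {"x":0,"y":-0.06,"z":-0.5,"wx":0,"wy":0,"wz":0,"grip":0},
    {"x":0,"y":-0.1,"z":-0.75,"wx":0,"wy":0,"wz":0,"grip":0},
    {"x":0,"y":-0.14,"z":-1.0,"wx":0,"wy":0,"wz":0,"grip":0},
    {"x":0,"y":-0.18,"z":-1.25,"wx":0,"wy":0,"wz":0,"grip":0},
  ],
)

```text
t: 8.48
position: [517.7, 2.9, 204.9]
tcp_rot: [-0.043, -0.706, 0.706, 0.041]
wrist_force: [0.2, -0.9, -0.7]
opening: 86.8
```

Call:
servo_tool(
  rows=[
    {"x":0,"y":-0.03,"z":-0.25,"wx":0,"wy":0,"wz":0,"grip":0},
    {"x":0,"y":-0.07,"z":-0.5,"wx":0,"wy":0,"wz":0,"grip":0},
    {"x":0,"y":-0.1,"z":-0.75,"wx":0,"wy":0,"wz":0,"grip":0},
    {"x":0,"y":-0.14,"z":-1.0,"wx":0,"wy":0,"wz":0,"grip":0},
    {"x":0,"y":-0.18,"z":-1.25,"wx":0,"wy":0,"wz":0,"grip":0},
  ],
)

```text
t: 9.1
position: [519.2, 15.5, 206.8]
tcp_rot: [-0.043, -0.706, 0.706, 0.041]
wrist_force: [-0.5, -2.0, 0.7]
opening: 87.0
```

Call:
servo_tool(
  rows=[
    {"x":0,"y":-0.03,"z":-0.25,"wx":0,"wy":0,"wz":0,"grip":0},
    {"x":0,"y":-0.07,"z":-0.5,"wx":0,"wy":0,"wz":0,"grip":0},
    {"x":0,"y":-0.1,"z":-0.75,"wx":0,"wy":0,"wz":0,"grip":0},
    {"x":0,"y":-0.14,"z":-1.0,"wx":0,"wy":0,"wz":0,"grip":0},
    {"x":0,"y":-0.18,"z":-1.25,"wx":0,"wy":0,"wz":0,"grip":0},
  ],
)

```text
t: 9.72
position: [520.7, 28.0, 208.6]
tcp_rot: [-0.044, -0.706, 0.706, 0.041]
wrist_force: [0.0, -1.3, 0.3]
opening: 86.8
```

```bash
python3 -c "
from h import *
c=plan(R2W(60,0),38)
p=eyes.grab_frame('scene');print([(W2R(d['point']).round(1),d['point']) for d in eyes.mark_of(p,'canister_center')])"
```

```text
t 9.72 tool shift cm [-0.09 -1.14 -8.92] rot deg [-0.   0.5 -0.2]
tip ramp xy [-29.2  -0.6] z 26.6 F [ 0.  -1.3  0.3] open 86.8
[(array([9.3, 0.5]), [525.2, 66.3, 43.3]), (array([-348.8, -167.6]), [645.8, -310.5, 28.9])]
```

Call:
servo_tool(
  rows=[
    {"x":0,"y":-0.03,"z":-0.25,"wx":0,"wy":0,"wz":0,"grip":0},
    {"x":0,"y":-0.07,"z":-0.5,"wx":0,"wy":0,"wz":0,"grip":0},
    {"x":0,"y":-0.1,"z":-0.75,"wx":0,"wy":0,"wz":0,"grip":0},
    {"x":0,"y":-0.14,"z":-1.0,"wx":0,"wy":0,"wz":0,"grip":0},
    {"x":0,"y":-0.18,"z":-1.25,"wx":0,"wy":0,"wz":0,"grip":0},
  ],
)

```text
t: 10.45
position: [522.3, 40.8, 210.4]
tcp_rot: [-0.043, -0.706, 0.706, 0.041]
wrist_force: [0.0, -0.9, 1.1]
opening: 87.3
```

Call:
servo_tool(
  rows=[
    {"x":0,"y":-0.03,"z":-0.25,"wx":0,"wy":0,"wz":0,"grip":0},
    {"x":0,"y":-0.07,"z":-0.5,"wx":0,"wy":0,"wz":0,"grip":0},
    {"x":0,"y":-0.1,"z":-0.75,"wx":0,"wy":0,"wz":0,"grip":0},
    {"x":0,"y":-0.14,"z":-1.0,"wx":0,"wy":0,"wz":0,"grip":0},
    {"x":0,"y":-0.18,"z":-1.25,"wx":0,"wy":0,"wz":0,"grip":0},
  ],
)

```text
t: 11.08
position: [523.8, 53.4, 212.2]
tcp_rot: [-0.043, -0.706, 0.706, 0.041]
wrist_force: [0.2, -0.8, 0.5]
opening: 87.0
```

Call:
servo_tool(
  rows=[
    {"x":0,"y":-0.03,"z":-0.25,"wx":0,"wy":0,"wz":0,"grip":0},
    {"x":0,"y":-0.07,"z":-0.5,"wx":0,"wy":0,"wz":0,"grip":0},
    {"x":0,"y":-0.1,"z":-0.75,"wx":0,"wy":0,"wz":0,"grip":0},
    {"x":0,"y":-0.14,"z":-1.0,"wx":0,"wy":0,"wz":0,"grip":0},
    {"x":0,"y":-0.18,"z":-1.25,"wx":0,"wy":0,"wz":0,"grip":0},
  ],
)

```text
t: 11.7
position: [525.3, 65.9, 214.1]
tcp_rot: [-0.043, -0.706, 0.706, 0.041]
wrist_force: [-0.3, -1.7, 0.6]
opening: 87.0
```

Call:
servo_tool(
  rows=[
    {"x":0,"y":-0.03,"z":-0.25,"wx":0,"wy":0,"wz":0,"grip":0},
    {"x":0,"y":-0.07,"z":-0.5,"wx":0,"wy":0,"wz":0,"grip":0},
    {"x":0,"y":-0.1,"z":-0.75,"wx":0,"wy":0,"wz":0,"grip":0},
    {"x":0,"y":-0.14,"z":-1.0,"wx":0,"wy":0,"wz":0,"grip":0},
    {"x":0,"y":-0.18,"z":-1.25,"wx":0,"wy":0,"wz":0,"grip":0},
  ],
)

```text
t: 12.32
position: [526.8, 78.5, 215.9]
tcp_rot: [-0.043, -0.706, 0.706, 0.041]
wrist_force: [-0.9, -0.5, 0.7]
opening: 87.2
```

Call:
servo_tool(
  rows=[
    {"x":0,"y":-0.03,"z":-0.25,"wx":0,"wy":0,"wz":0,"grip":0},
    {"x":0,"y":-0.07,"z":-0.5,"wx":0,"wy":0,"wz":0,"grip":0},
    {"x":0,"y":-0.1,"z":-0.75,"wx":0,"wy":0,"wz":0,"grip":0},
    {"x":0,"y":-0.14,"z":-1.0,"wx":0,"wy":0,"wz":0,"grip":0},
    {"x":0,"y":-0.18,"z":-1.25,"wx":0,"wy":0,"wz":0,"grip":0},
  ],
)

```text
t: 12.95
position: [528.3, 91.1, 217.7]
tcp_rot: [-0.043, -0.706, 0.706, 0.041]
wrist_force: [-0.7, -0.8, 0.5]
opening: 87.2
```

```bash
python3 -c "
from h import *
c=plan(R2W(60,0),38)
p=eyes.grab_frame('scene');print([(W2R(d['point']).round(1),d['point']) for d in eyes.mark_of(p,'canister_center')])"
```

```text
t 12.95 tool shift cm [-0.09 -0.23 -2.57] rot deg [ 0.   0.5 -0.2]
tip ramp xy [34.3  0. ] z 35.7 F [-0.7 -0.8  0.5] open 87.2
[(array([74.2, -2.9]), [536.9, 130.2, 53.9]), (array([-41.5, 159.3]), [361.2, 36.4, 5.1])]
```

Now slowly over the crest.

Call:
servo_tool(
  rows=[
    {"x":0,"y":-0.02,"z":-0.15,"wx":0,"wy":0,"wz":0,"grip":0},
    {"x":0,"y":-0.04,"z":-0.3,"wx":0,"wy":0,"wz":0,"grip":0},
    {"x":0,"y":-0.06,"z":-0.45,"wx":0,"wy":0,"wz":0,"grip":0},
    {"x":0,"y":-0.08,"z":-0.6,"wx":0,"wy":0,"wz":0,"grip":0},
    {"x":0,"y":-0.1,"z":-0.75,"wx":0,"wy":0,"wz":0,"grip":0},
  ],
)

```text
t: 13.68
position: [529.4, 99.0, 218.7]
tcp_rot: [0.043, 0.706, -0.706, -0.041]
wrist_force: [-0.3, -0.3, 0.3]
opening: 86.6
```

Call:
servo_tool(
  rows=[
    {"x":0,"y":-0.02,"z":-0.15,"wx":0,"wy":0,"wz":0,"grip":0},
    {"x":0,"y":-0.04,"z":-0.3,"wx":0,"wy":0,"wz":0,"grip":0},
    {"x":0,"y":-0.06,"z":-0.45,"wx":0,"wy":0,"wz":0,"grip":0},
    {"x":0,"y":-0.08,"z":-0.6,"wx":0,"wy":0,"wz":0,"grip":0},
    {"x":0,"y":-0.1,"z":-0.75,"wx":0,"wy":0,"wz":0,"grip":0},
  ],
)

```text
t: 14.3
position: [530.3, 106.5, 219.7]
tcp_rot: [0.044, 0.706, -0.706, -0.041]
wrist_force: [-0.6, 0.2, -0.3]
opening: 87.2
```

Call:
servo_tool(
  rows=[
    {"x":0,"y":0,"z":-0.15,"wx":0,"wy":0,"wz":0,"grip":0},
    {"x":0,"y":0,"z":-0.3,"wx":0,"wy":0,"wz":0,"grip":0},
    {"x":0,"y":0,"z":-0.45,"wx":0,"wy":0,"wz":0,"grip":0},
    {"x":0,"y":0,"z":-0.6,"wx":0,"wy":0,"wz":0,"grip":0},
    {"x":0,"y":0,"z":-0.75,"wx":0,"wy":0,"wz":0,"grip":0},
  ],
)

```text
t: 14.92
position: [531.2, 114.1, 219.8]
tcp_rot: [0.043, 0.706, -0.706, -0.041]
wrist_force: [0.2, -0.6, 0.6]
opening: 86.9
```

```bash
python3 -c "
from h import *
c=plan(R2W(60,0),38)
p=eyes.grab_frame('scene');print([(W2R(d['point']).round(1),d['point']) for d in eyes.mark_of(p,'canister_center')])
cv2.imwrite('pics/s2.png',cv2.resize(p['image'][180:340,240:480],None,fx=3,fy=3))"
```

```text
t 14.93 tool shift cm [-0.08 -0.02 -0.25] rot deg [ 0.   0.6 -0.2]
tip ramp xy [57.6 -0. ] z 37.8 F [ 0.2 -0.6  0.6] open 86.9
[(array([99.1, -0.6]), [537.9, 155.2, 49.0]), (array([-348.7, -167.1]), [645.3, -310.3, 31.0]), (array([ -18.9, -184.7]), [705.2, 14.5, -0.4])]
```

View pics/s2.png

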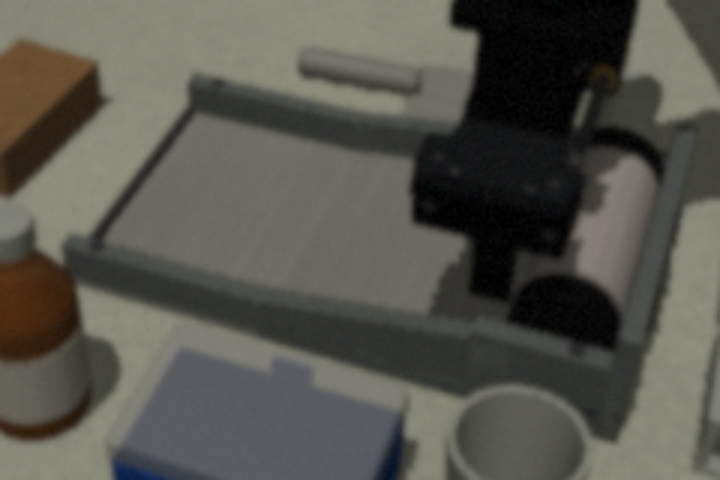

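The crop shows the canister in the seat against the stop at crop (600,230); the network puts its centre at ramp (99,−1), z 49. The fingers are clear of it. I'll back off, rise and close.

Call:
servo_tool(
  rows=[
    {"x":0,"y":0,"z":0.8,"wx":0,"wy":0,"wz":0,"grip":0},
    {"x":0,"y":-0.5,"z":1.5,"wx":0,"wy":0,"wz":0,"grip":0},
    {"x":0,"y":-4,"z":1.5,"wx":0,"wy":0,"wz":0,"grip":0},
    {"x":0,"y":-8,"z":1.5,"wx":0,"wy":0,"wz":0,"grip":0.5},
    {"x":0,"y":-9.5,"z":1.5,"wx":0,"wy":0,"wz":0,"grip":1},
  ],
)

```text
t: 15.65
position: [529.4, 98.8, 317.6]
tcp_rot: [0.045, 0.707, -0.705, -0.039]
wrist_force: [-0.2, -1.0, -0.2]
opening: 74.0
```

```bash
python3 -c "
from h import *
c=plan([498.5,277],110)
p=eyes.grab_frame('top');
for q in ('start_top','canister_center','console'): print(q,[(d['point'],d['confidence']) for d in eyes.mark_of(p,q)])
cv2.imwrite('pics/t2.png',cv2.resize(p['image'][190:350,130:390],None,fx=3,fy=3))
print(plan([498.5,277],110).as_matrix().round(2))"
```

```text
t 15.65 tool shift cm [  5.2    2.57 -17.32] rot deg [ 0.2  0.6 -0.5]
tip ramp xy [42.7 -1. ] z 135.6 F [-0.2 -1.  -0.2] open 74.0
start_top []
canister_center [([645.7, -311.9, 30.2], 0.64)]
console []
t 15.85 tool shift cm [  5.11   2.18 -17.33] rot deg [ 0.   0.6 -0.1]
tip ramp xy [42.1  0.9] z 131.9 F [ 0.6 -0.5 -1. ] open 59.3
[[-0.99  0.   -0.12]
 [ 0.12  0.   -0.99]
 [-0.   -1.   -0.  ]]
```

View pics/t2.png

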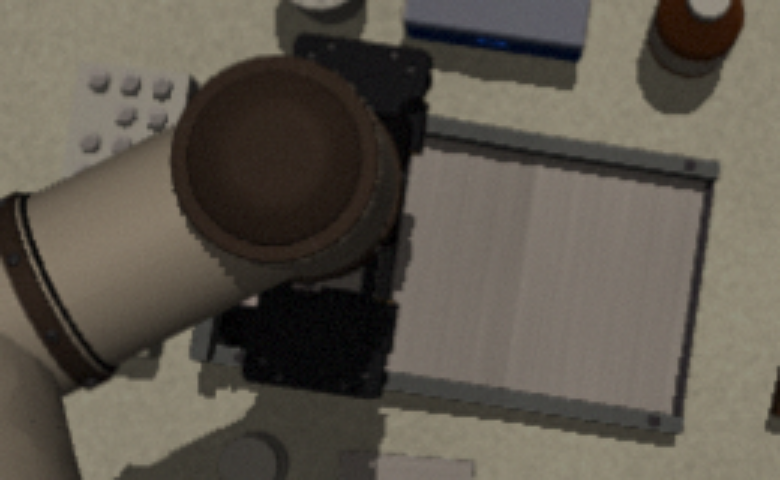

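The arm hides the console and seat in this top view; the slope and landing, crop (390–700, 150–400), are empty. Moving over the button.

Call:
servo_tool(
  rows=[
    {"x":1.5,"y":0,"z":-5,"wx":0,"wy":0,"wz":0,"grip":1},
    {"x":3,"y":0,"z":-10,"wx":0,"wy":0,"wz":0,"grip":1},
    {"x":4.2,"y":1,"z":-14,"wx":0,"wy":0,"wz":0,"grip":1},
    {"x":5,"y":2.2,"z":-17.3,"wx":0,"wy":0,"wz":0,"grip":1},
    {"x":5.1,"y":2.2,"z":-17.3,"wx":0,"wy":0,"wz":0,"grip":1},
  ],
)

```text
t: 16.48
position: [497.7, 278.2, 288.7]
tcp_rot: [-0.041, -0.705, 0.707, 0.042]
wrist_force: [-0.7, -0.1, 0.2]
opening: 9.0
```

```bash
python3 -c "
from h import *
c=plan([499,277],85)
p=eyes.grab_frame('scene');
for q in ('start_top','canister_center'): print(q,[(d['point'],d['confidence']) for d in eyes.mark_of(p,q)])
im=p['image'].copy()
K=np.array([[p['fx'],0,p['cx']],[0,p['fy'],p['cy']],[0,0,1.]])
b=np.array([[499+14*np.cos(t),277+14*np.sin(t),74] for t in np.linspace(0,6.28,25)])
q=cv2.projectPoints(b,cv2.Rodrigues(np.array(p['R']))[0],np.array(p['t'],float),K,np.array(p['dist_coeffs'],float))[0][:,0]
s=5;o=np.array([430,190]);big=cv2.resize(im[190:310,430:580],None,fx=s,fy=s,interpolation=cv2.INTER_CUBIC)
cv2.polylines(big,[((q-o+.5)*s).astype(int)],True,(0,0,255),1);cv2.imwrite('pics/s3.png',big)
w=eyes.grab_frame('wrist');print('w',[(d['point'],d['confidence']) for d in eyes.mark_of(w,'start_top')])
"
```

```text
t 16.48 tool shift cm [-0.15  2.17  0.09] rot deg [-0.2  0.7  0.1]
tip ramp xy [215.2  55.3] z 106.7 F [-0.7 -0.1  0.2] open 9.0
start_top [([499.3, 275.5, 71.8], 0.75)]
canister_center [([541.4, 155.9, 48.8], 0.94), ([646.0, -310.3, 32.3], 0.76), ([600.6, 264.2, 1.4], 0.35)]
w [([496.4, 276.0, 69.6], 0.85)]
```

View pics/s3.png

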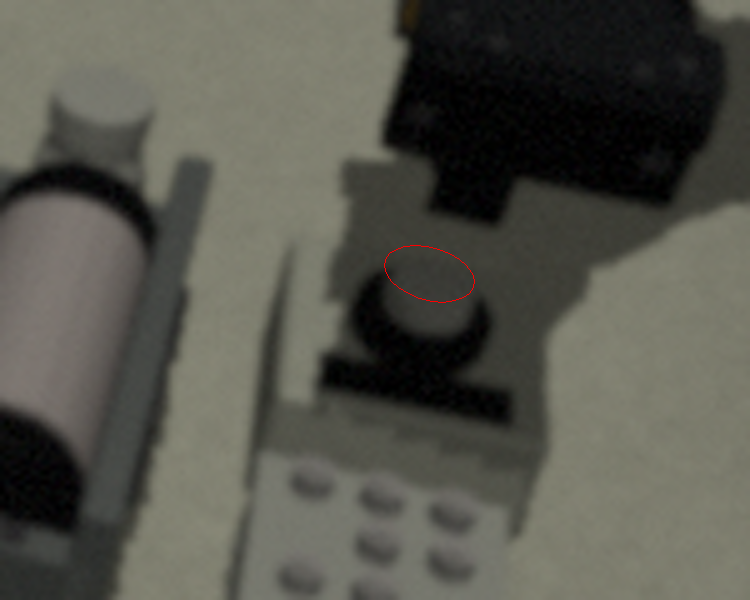

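The button's white plunger shows at crop (430,280), standing clear above its black housing. The closed fingers are above it and the canister is still seated. I'll descend.

Call:
servo_tool(
  rows=[
    {"x":-0.1,"y":1.2,"z":0.15,"wx":0,"wy":0.5,"wz":0,"grip":1},
    {"x":-0.1,"y":2.4,"z":0.15,"wx":0,"wy":0.5,"wz":0,"grip":1},
    {"x":-0.1,"y":2.8,"z":0.15,"wx":0,"wy":0.5,"wz":0,"grip":1},
    {"x":-0.1,"y":3,"z":0.15,"wx":0,"wy":0.5,"wz":0,"grip":1},
  ],
)

```text
t: 17.23
position: [499.6, 274.0, 261.1]
tcp_rot: [-0.046, -0.705, 0.706, 0.045]
wrist_force: [0.6, 0.4, 0.5]
opening: 0.4
```

Call:
servo_tool(
  rows=[
    {"x":0,"y":0.15,"z":0,"wx":0,"wy":0,"wz":0,"grip":1},
    {"x":0,"y":0.3,"z":0,"wx":0,"wy":0,"wz":0,"grip":1},
    {"x":0,"y":0.4,"z":0,"wx":0,"wy":0,"wz":0,"grip":1},
  ],
)

```text
t: 17.6
position: [499.6, 274.1, 257.2]
tcp_rot: [-0.046, -0.705, 0.706, 0.045]
wrist_force: [1.1, 0.6, -0.5]
opening: 0.5
```

Call:
servo_tool(
  rows=[
    {"x":0,"y":0.1,"z":0,"wx":0,"wy":0,"wz":0,"grip":1},
    {"x":0,"y":0.2,"z":0,"wx":0,"wy":0,"wz":0,"grip":1},
    {"x":0,"y":0.2,"z":0,"wx":0,"wy":0,"wz":0,"grip":1},
  ],
)

```text
t: 17.98
position: [499.6, 274.1, 255.1]
tcp_rot: [-0.046, -0.705, 0.706, 0.045]
wrist_force: [-0.3, 0.3, 0.7]
opening: 0.5
```

Call:
servo_tool(
  rows=[
    {"x":0.05,"y":0,"z":-0.2,"wx":0,"wy":0,"wz":0,"grip":1},
    {"x":0.05,"y":0.1,"z":-0.2,"wx":0,"wy":0,"wz":0,"grip":1},
    {"x":0.05,"y":0.2,"z":-0.2,"wx":0,"wy":0,"wz":0,"grip":1},
  ],
)

```text
t: 18.35
position: [499.4, 276.3, 253.4]
tcp_rot: [-0.046, -0.706, 0.706, 0.045]
wrist_force: [-0.6, 0.8, 2.1]
opening: 0.5
```

Call:
servo_tool(
  rows=[
    {"x":0,"y":0.1,"z":0,"wx":0,"wy":0,"wz":0,"grip":1},
    {"x":0,"y":0.2,"z":0,"wx":0,"wy":0,"wz":0,"grip":1},
    {"x":0,"y":0.2,"z":0,"wx":0,"wy":0,"wz":0,"grip":1},
  ],
)

```text
t: 18.73
position: [499.4, 276.4, 251.5]
tcp_rot: [-0.046, -0.706, 0.706, 0.045]
wrist_force: [-1.0, -0.3, 2.5]
opening: 0.3
```

Call:
servo_tool(
  rows=[
    {"x":0,"y":0.1,"z":0,"wx":0,"wy":0,"wz":0,"grip":1},
    {"x":0,"y":0.2,"z":0,"wx":0,"wy":0,"wz":0,"grip":1},
    {"x":0,"y":0.2,"z":0,"wx":0,"wy":0,"wz":0,"grip":1},
  ],
)

```text
t: 19.1
position: [499.4, 276.4, 249.6]
tcp_rot: [-0.046, -0.706, 0.706, 0.045]
wrist_force: [-0.9, 0.9, 4.4]
opening: 0.3
```

Contact came at a tip height of about 72 mm, and the spring force is building. Continuing until it bottoms out.

Call:
servo_tool(
  rows=[
    {"x":0,"y":0.1,"z":0,"wx":0,"wy":0,"wz":0,"grip":1},
    {"x":0,"y":0.2,"z":0,"wx":0,"wy":0,"wz":0,"grip":1},
    {"x":0,"y":0.2,"z":0,"wx":0,"wy":0,"wz":0,"grip":1},
  ],
)

```text
t: 19.48
position: [499.4, 276.4, 248.6]
tcp_rot: [-0.046, -0.706, 0.706, 0.044]
wrist_force: [-3.6, -0.7, 9.5]
opening: 0.3
```

Call:
servo_tool(
  rows=[
    {"x":0,"y":0.1,"z":0,"wx":0,"wy":0,"wz":0,"grip":1},
    {"x":0,"y":0.15,"z":0,"wx":0,"wy":0,"wz":0,"grip":1},
    {"x":0,"y":0.15,"z":0,"wx":0,"wy":0,"wz":0,"grip":1},
  ],
)

```text
t: 19.85
position: [499.3, 276.4, 248.5]
tcp_rot: [-0.046, -0.706, 0.706, 0.044]
wrist_force: [-4.3, -1.5, 12.3]
opening: 0.3
```

It bottomed out: the tip stopped and the force rose to 12 N after about 6 mm of travel. Releasing straight up.

Call:
servo_tool(
  rows=[
    {"x":0,"y":-0.5,"z":0,"wx":0,"wy":0,"wz":0,"grip":1},
    {"x":0,"y":-1.5,"z":0,"wx":0,"wy":0,"wz":0,"grip":1},
    {"x":0,"y":-4,"z":0,"wx":0,"wy":0,"wz":0,"grip":1},
    {"x":0,"y":-8,"z":0,"wx":0,"wy":0,"wz":0,"grip":1},
    {"x":0,"y":-11,"z":0,"wx":0,"wy":0,"wz":0,"grip":1},
  ],
)

```text
t: 20.48
position: [499.1, 276.5, 359.9]
tcp_rot: [0.047, 0.706, -0.706, -0.044]
wrist_force: [-0.7, -0.1, -0.0]
opening: 0.6
```

Call:
servo_tool(
  rows=[
    {"x":0,"y":0,"z":0,"wx":0,"wy":0,"wz":0,"grip":1},
    {"x":0,"y":0,"z":0,"wx":0,"wy":0,"wz":0,"grip":1},
  ],
)

```text
t: 20.72
position: [498.8, 276.2, 359.0]
tcp_rot: [-0.046, -0.706, 0.706, 0.045]
wrist_force: [1.1, 0.5, -0.3]
opening: 0.6
```

```bash
python3 -c "
from h import *
plan([499,277],185)
p=eyes.grab_frame('scene')
for q in ('start_top','canister_center'): print(q,[(d['point'],d['confidence']) for d in eyes.mark_of(p,q)])
cv2.imwrite('pics/s4.png',p['image'])"
```

```text
t 20.73 tool shift cm [-0.01 -0.8  -0.08] rot deg [-0.   0.  -0.1]
tip ramp xy [214.   53.2] z 177.0 F [ 1.1  0.5 -0.3] open 0.6
start_top [([498.2, 276.3, 69.2], 0.53)]
canister_center [([643.9, -312.1, 28.6], 0.93), ([540.3, 155.4, 47.8], 0.9)]
```

View pics/s4.png

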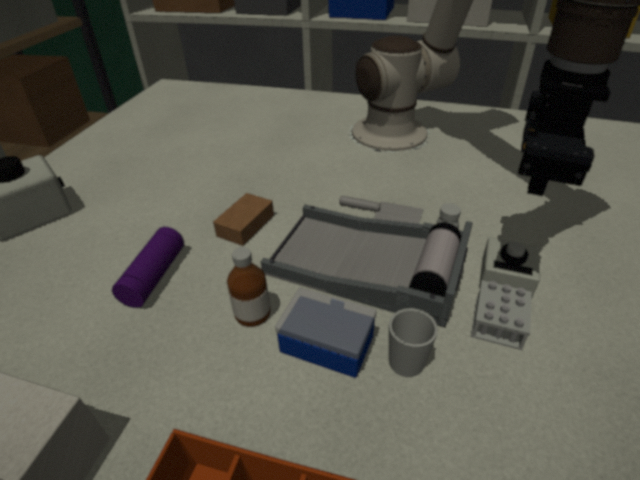

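The canister is seated at (438,258), the button at (515,252) is released, the bystanders are where they were, and the arm is clear. Handing in.

```bash
python3 -c "
from workcell import order
print(order.job_done())"
```

```text
the job is handed in; nothing more can be done
None
```

The canister is seated at the top of the ramp and the start button has been pressed fully down and released, in that order. I handed the job in at about 20.7 s.

- **Push:** I pushed the aluminium canister with both open fingers behind it, at about 20 mm/s up the slope and 12 mm/s over the crest, where it dropped into the seat.
- **Seat check:** The last picture shows the canister against the stop. The network puts its centre at (540, 155, 48) mm, within about 5 mm of its estimate for the seat, (535, 156, 48).
- **Button:** I pressed it with closed fingers through about 6 mm of travel, until the tip stopped moving and the force reached about 12 N. I then released it and moved clear upward.
- **Bystanders:** In the last picture they look to be where they started.

- **Misses:** My first move call was refused as invalid input because it left out fields, so nothing moved. One top view after seating was blocked by the arm and showed neither the seat nor the button.
- **Button height:** The network's height for the button top varied from 69 to 76 mm between pictures. It read 69 mm after release, so its return to fully up rests on the look of the picture, not on that number.

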